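Load the sample mill and hold its lid shut to run it

TASK

Tip all five ore lumps out of the blue beaker into the open bowl of the sample mill, then stand the empty beaker upright on the bench and let go of it. Then swing the mill's sprung lid fully shut and finish while holding it pressed shut with the fingers, firmly but with no more than 30 N: the mill runs only for as long as the lid is held down. Leave the other things on the bench alone.

Things in the scene. Friction and masses are not known exactly. Their poses are not given: they have to be found in the camera images.
- mill: bench sample mill, fixed: white housing on a grey plinth, navy panel on its front (-x) face, top at 125 mm, a steel bowl sunk in it. Origin on the bench under the bowl's centre; x points from the front to the hinge at the back, z up; it reaches from x = -87 (dial -102) to +97 mm, y = -77 to +77 mm. It stands on the robot's left or right, the beaker on the other side
- bowl (a point): centre of the bowl's mouth, at rim height, 135 mm above the bench; the bowl is 110 mm wide inside and 71 mm deep, with a low beater bar on its floor; axes as the mill's
- lid (a joint): lid angle (rad): 0 = fully shut, level on the rim (hard stop); 1.75 = open, leaning back just past upright, where its damped spring rests it. The spring pushes it open: 2 N at the tab near open, 7 N when shut, plus 1 N per rad/s of closing speed; let go, it reopens. Close it with shut fingers pushing the outer face (its back when open) near the tab, forward and then down
- lid_hinge (a point): middle of the lid's hinge axis, 80 mm behind the bowl's centre and 142 mm above the bench; the axis runs along the mill's y
- lid_tab (a point): centre of the outer (when shut, upper) face of the red tab at the lid's free edge, 160 mm from the hinge axis, 7 mm above its plane; x points to the hinge, z out of the outer face. Tab 36 mm long (144 to 180 mm from the axis), 44 wide, 12 thick; the rest is a flat round grey frame 133 mm across with a clear window, level with the tab. When open, the lid's edge is 320 mm high
- beaker: blue plastic beaker, loose, open at the top, 62 mm outside diameter at the rim (60 at the foot), 85 mm high, wall 3 mm, 0.08 to 0.17 kg; origin at the centre of its underside, z out of its mouth; starts standing on the bench with the five lumps in it; they slide out readily when it is tipped 30 degrees past level
- lump0_mid (a point): middle of a red-brown ore lump, a rough barrel about 19 mm across and 18 mm high, 11 g
- lump1_mid (a point): middle of the second ore lump, same size
- lump2_mid (a point): middle of the third ore lump, same size
- lump3_mid (a point): middle of the fourth ore lump, same size
- lump4_mid (a point): middle of the fifth ore lump, same size
- jar: bystander: white jar with red cap, 72 mm wide, 115 mm high, loose; origin under its base
- amber: bystander: amber bottle with black cap, 68 mm wide, 150 mm high, loose; origin under its base
- timer: bystander: small white timer standing on edge, 30 x 62 x 70 mm high, loose; origin under its base
- tip_box: bystander: clear box with blue lid, 87 x 122 x 60 mm high, loose; origin under its base
- vial_rack: bystander: cream rack of small vials, 95 x 235 x 55 mm high, fixed; origin under its base
- tube_rack: bystander: white rack of capped tubes, 75 x 200 x 95 mm high, fixed; origin under its base

How it is judged:
On the way, in this order (a step that is already met when the one before it is completed fails the run):
1. the beaker, off the bench, is being tipped over the mill (angle between beaker's own z axis and vertical above 0.8 rad and height (world z) of beaker above 0.12 m and horizontal distance between beaker and bowl below 0.16 m), for 0.05 s.
2. all five lumps are in the bowl and the beaker is empty (horizontal distance between each of lump0_mid, lump1_mid, lump2_mid, lump3_mid, lump4_mid and bowl below 0.054 m and z of each of lump0_mid, lump1_mid, lump2_mid, lump3_mid, lump4_mid in the frame of bowl below -0.004 m and distance between each of lump0_mid, lump1_mid, lump2_mid, lump3_mid, lump4_mid and beaker above 0.09 m), for 0.2 s.
3. the beaker stands upright on the bench, let go (angle between beaker's own z axis and vertical below 0.1 rad and height (world z) of beaker below 0.006 m and linear speed of beaker below 0.02 m/s and contact force between each of the arm, the fingers and beaker below 0.05 N), for 0.2 s.
At the end, for the whole second after the job is handed in: all five lumps lie in the bowl below its rim, the beaker stands upright on the bench (tilt under 0.1 rad, base within 6 mm of the surface, still, not touched by the robot or the mill), and the lid is held fully shut (within 0.04 rad) by the robot's fingers pressing with 3 to 30 N (all of step 2 and all of step 3 and value of joint lid below 0.04 rad and contact force between the fingers and mill between 3 and 30 N and contact force between beaker and mill below 0.2 N); the arm keeps its last pose, push and grip.
It fails at once if the white jar is disturbed (shifted more than 20 mm or tipped) (distance of jar from where it was at the start of the episode above 0.02 m or angle between jar's own z axis and vertical above 0.3 rad).
It fails at once if the amber bottle is disturbed (shifted more than 20 mm or tipped) (distance of amber from where it was at the start of the episode above 0.02 m or angle between amber's own z axis and vertical above 0.3 rad).
It fails at once if the timer is disturbed (shifted more than 20 mm or tipped) (distance of timer from where it was at the start of the episode above 0.02 m or angle between timer's own z axis and vertical above 0.3 rad).
It fails at once if the box with blue lid is disturbed (shifted more than 20 mm or tipped) (distance of tip_box from where it was at the start of the episode above 0.02 m or angle between tip_box's own z axis and vertical above 0.3 rad).
It also fails if it takes over 72 s, if anything falls off the work surface, if the arm or the gripper's body presses on something with over 40 N, if the wrist force passes 120 N, or if a joint passes its speed limit or range.

ROBOT

A 6-joint arm with a two-finger parallel gripper is mounted at the origin on the work surface. World frame = base frame: x ahead of the robot, y to its left, z up, the work surface at z = 0. Lengths are in m, angles in rad, forces in N, time in s.
With the tool pointing down it reaches from about 0.35 to 0.775 m from the base axis. Payload 5.5 kg.
Tool frame: the origin (TCP) lies at the very end of the fingers, on their centre line; the grasp point (between the pads) lies 19 mm behind it; z points along the fingers, y is the line along which they close (so a half turn about z gives the same grasp; the last joint's range is limited). The gripper opens to 85 mm and grips with 20 to 120 N. Pads are 22 mm wide; open, the fingers measure 114 mm over their backs; the gripper's body (76 mm by 85 mm) begins 54 mm behind the grasp point. The pads swing forward as they close: fully open they stand 13 mm farther back than shut.
Start: joints at [1.059, 0.313, 0.046, 1.304, 0, 1.431], TCP at [0.209, 0.536, 0.231] pointing down, gripper open.
Joint ranges: [-2.76, 2.76], [-0.86, 1.69], [-1.03, 1.26], [-2.2, 2.34], [-1.47, 1.5], [-3.14, 3.14]. Speed limits (rad/s): [2.57, 2.57, 3.14, 3.14, 3.14, 3.14].

INTERFACE

Orientations are given as a unit quaternion [w, x, y, z].
In Python, from workcell import env, cams, ticket, spotter gives the robot as it stands.
- The arm moves only by the tool jog_arm, never from a script. Its argument "increments" is a list that holds one entry, the list of rows, each a list of 7 numbers: the shift along the tool's x, y, z in units of 0.25 m (1.0 is 0.25 m), then the turn, a rotation vector about the tool's x, y, z in units of 180 degrees (1.0 is 180 degrees), then the closure in counts, from 0 (fully open) to 255 (shut). A call has 1 to 20 rows; each row shifts and turns the commanded pose from where the row before left it, along the tool's axes as they then stand; what a row does not reach is not made up. A row lasts 1/10 s, in which the tool goes at most 50 mm and 8.59 degrees, less where a joint would pass 70% of its speed; a pose out of reach is approached as far as the arm can. A call with a number of a shift or a turn outside -1 to 1 is refused whole. A call with a gripper value outside its range is refused whole. The fingers move at their own pace and stop on an object; "force" is the grip in N (left out, the last holds). Time passes only in rows, so rows that do not move let the fingers close. It gives the time, the measured TCP pose, the force, the opening and the grip force at its end, in the units of the state.
- env.get_state(): the state, without advancing time (a new reading comes with each control period).
- cams.read_camera(name): name is "side" or "top" or "wrist"; returns a dict with "pixels" (384x512x3 uint8, red, green, blue), "fx", "fy", "cx", "cy" (pixels), "k1" (the pictures are not rectified: a ray, as slopes to the right and down, at radius r is drawn at 1 + k1 r^2 times it, then the intrinsics apply), "xyz" and "attitude" of the camera in the world; the wrist camera has in their place "mount" (4x4, takes a point from camera to tool coordinates, whose origin is the TCP and whose axes are the flange's). Camera axes: x right, y down, z forward; pixel columns grow to the right and rows downward; lengths in m; the calibration is good to about 2 mm. A picture is of the moment at which its call begins: read the wrist's pose just before it. There is no depth.
- ticket.hand_in(): hands the job in; it is judged then, once.
Trained networks look in the newest picture that a camera, given by its name, has taken for a name from the list of things; names that differ only in an ending like _2 or _b are one class to them, and where a whole thing is asked for, a point or a joint stands for the part that bears it (a point fixed in the world has none). Each returns a list of dicts, best first, with "conf" (0 to 1); they miss things now and then, are a little off and sometimes report something else, mostly with a low value. They report only what shows in the picture. A call takes as long as a camera call.
- spotter.find_in(target, camera): "uv" ([column, row] in pixels, amid what is visible of it).
- spotter.cut_out(target, camera): "region" (384x512 bool, what is visible of it) and "uv" ([column, row] in pixels, amid what is visible of it).
- spotter.landmark_of(target, camera): "uv" ([column, row] in pixels: a listed point, or the origin of a listed thing).
The state is a dict: "clock": time; "joint_pos": joint angles; "qvel": joint speeds; "tau": joint torques, N m; "tcp_pos": TCP position; "orientation": TCP orientation; "wrist_force": force on the tool from outside, world axes, zero at the start; "ft_torque": the same for the moment, N m; "finger_gap": finger opening in m; "grip_force": force on a finger pad.
Only numpy, scipy, OpenCV 4.12 (cv2) and the standard library are available. Lean on these libraries where they do the work, as an engineer would, in place of code of your own. Each camera call takes 0.05 s, during which the arm holds its last target. There are 200 camera calls.

## Working session

There is one attempt and no reset: what is moved stays moved. The work goes in short steps, Python scripts to look and compute and a tool call to move; the robot and the scene stay as the last step left them, time stands still between calls to the robot, and variables do not carry over. Pictures are saved under pics/ and viewed, at most 13 in all, crops included, and the job is handed in when it is done.

Besides the shell and the picture viewer there is one more tool, called after ">>>" in YAML: its name, and indented under it one key for each argument. jog_arm: Moves the arm, as the interface text tells. Shifts and turns lie within -1 to 1; 1 stands for 0.25 m of shift or 180 degrees of turn. Its arguments: {"type":"object","properties":{"increments":{"type":"array"},"force":{"type":"number"}},"required":["increments"]}

```bash
ls; mkdir -p pics; cat > h.py <<'E'
import numpy as np, cv2
from scipy.spatial.transform import Rotation as R
from workcell import env, cams, ticket, spotter
def rot(q):
    q=np.array(q,float)
    return q if q.shape==(3,3) else R.from_quat(np.r_[q[1:],q[0]]).as_matrix()
def pose(c):
    if 'mount' in c:
        s=env.get_state(); M=np.array(c['mount']); Rt=rot(s['orientation'])
        return Rt@M[:3,:3], Rt@M[:3,3]+np.array(s['tcp_pos'])
    return rot(c['attitude']), np.array(c['xyz'])
def ray(c,uv):
    x=(uv[0]-c['cx'])/c['fx']; y=(uv[1]-c['cy'])/c['fy']
    a,b=x,y
    for _ in range(20):
        k=1+c['k1']*(a*a+b*b); a,b=x/k,y/k
    Rc,p=pose(c); return p, Rc@np.array([a,b,1.])
def proj(c,P):
    Rc,p=pose(c); q=Rc.T@(np.array(P)-p); a,b=q[:2]/q[2]; k=1+c['k1']*(a*a+b*b)
    return np.array([c['fx']*a*k+c['cx'],c['fy']*b*k+c['cy']])
def atz(c,uv,z):
    p,d=ray(c,uv); return p+d*(z-p[2])/d[2]
def tri(l):
    A=np.zeros((3,3));b=np.zeros(3)
    for c,uv in l:
        p,d=ray(c,uv); d=d/np.linalg.norm(d); M=np.eye(3)-np.outer(d,d);A+=M;b+=M@p
    return np.linalg.solve(A,b)
E
cat > a.py <<'E'
from h import *
print(env.get_state())
C={}
for n in ['top','side']:
    c=C[n]=cams.read_camera(n); cv2.imwrite(f'pics/{n}0.png',c['pixels'][:,:,::-1])
    print(n,{k:v for k,v in c.items() if k!='pixels'})
names={'mill':0,'bowl':.135,'lid_hinge':.142,'lid_tab':.3,'beaker':0,'jar':0,'amber':0,'timer':0,'tip_box':0,'vial_rack':0,'tube_rack':0}
for t,z in names.items():
    l=[]
    for n in C:
        r=spotter.landmark_of(t,n)
        if r: l.append((C[n],r[0]['uv'])); print(t,n,np.round(r[0]['uv'],1),round(r[0]['conf'],2),np.round(atz(C[n],r[0]['uv'],z),3))
    if len(l)==2: print('   tri',np.round(tri(l),3))
E
python3 a.py
```

```text
pics
{'clock': 0.0, 'joint_pos': array([1.05938953e+00, 3.14010605e-01, 4.49754886e-02, 1.30360624e+00,
       1.55412983e-05, 1.43119372e+00]), 'qvel': array([-0.00074623,  0.00039865,  0.00047181, -0.00063034,  0.00105028,
        0.001297  ]), 'tau': array([-4.18797072e-05, -4.80621314e+01,  2.98536354e+01,  1.94122188e-02,
       -2.03210511e-04,  2.13411880e-05]), 'tcp_pos': array([0.20864727, 0.53525649, 0.23040165]), 'orientation': array([-3.02371522e-04,  1.84833091e-01,  9.82769493e-01, -8.71590027e-04]), 'wrist_force': array([ 0.49713071, -0.0106801 ,  0.68816697]), 'ft_torque': array([ 0.0020308 , -0.02561068,  0.00501995]), 'grip_force': 0.0, 'finger_gap': 0.0854407070014796}
top {'fx': 461.68686810549093, 'fy': 461.68686810549093, 'cx': 249.2983114563749, 'cy': 191.36381174629335, 'k1': -0.18439542231894399, 'xyz': array([0.35638783, 0.0602091 , 1.443036  ]), 'attitude': array([ 0.06577911, -0.70094904,  0.70623329, -0.07468659])}
side {'fx': 464.9013412883161, 'fy': 464.9013412883161, 'cx': 262.5931401126987, 'cy': 194.13943296127684, 'k1': -0.11088548914239289, 'xyz': 
[... 897 characters left out ...]
   tri [0.69  0.395 0.003]
amber top [389.3 179. ] 0.68 [ 0.686 -0.418  0.   ]
amber side [309.7 334.8] 0.95 [ 0.684 -0.416  0.   ]
   tri [ 0.685 -0.417  0.003]
timer top [258.9 154.1] 0.68 [0.771 0.008 0.   ]
timer side [317.9 223.8] 0.55 [0.78  0.022 0.   ]
   tri [0.773 0.009 0.011]
tip_box top [ 93.9 226.9] 0.86 [0.534 0.539 0.   ]
tip_box side [243.  234.3] 0.66 [ 0.526 -0.008  0.   ]
   tri [ 0.576  0.758 -0.685]
vial_rack top [304.8 149.1] 0.61 [ 0.787 -0.142  0.   ]
vial_rack side [326.8 257.2] 0.75 [ 0.781 -0.136  0.   ]
   tri [ 0.782 -0.141  0.006]
tube_rack top [218.3 150.6] 0.72 [0.783 0.14  0.   ]
tube_rack side [310.8 201.8] 0.66 [0.775 0.142 0.   ]
   tri [0.778 0.14  0.003]
```

View pics/top0.png

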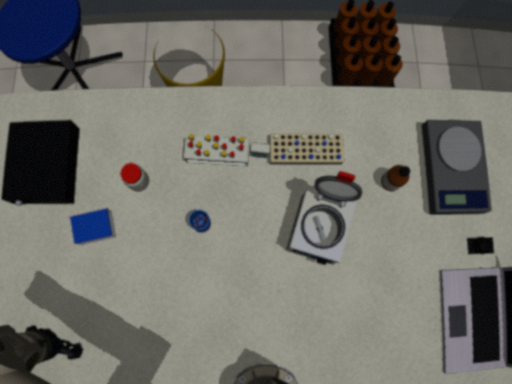

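View pics/side0.png

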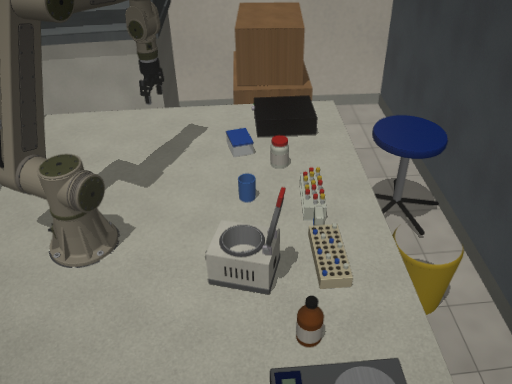

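The top view shows the beaker at about (200,221), the mill at (322,227) with its lid open to the back at (340,187), the tab at (346,177), and the amber bottle at (397,177). In the side view the beaker is at (247,188) and the mill at (243,255).

Next I'll refine the beaker position and the mill yaw by fitting to the masks.

```bash
cat > b.py <<'E'
from h import *
from scipy.optimize import least_squares
C={n:cams.read_camera(n) for n in ['top','side']}
def hullmask(c,pts):
    m=np.zeros((384,512),np.uint8); P=np.array([proj(c,p) for p in pts])
    cv2.fillConvexPoly(m,cv2.convexHull(np.round(P*16).astype(np.int32)),1,shift=4); return m>0
def cyl(x,y):
    t=np.linspace(0,2*np.pi,40); return [(x+r*np.cos(a),y+r*np.sin(a),z) for r,z in((.03,0),(.031,.085)) for a in t]
regs={n:spotter.cut_out('beaker',n) for n in C}
for n in C: print(n,[(round(r['conf'],2),np.round(r['uv']),r['region'].sum()) for r in regs[n]])
def best(n,xy0):
    rs=regs[n]; u=proj(C[n],(*xy0,.045)); return min(rs,key=lambda r:np.hypot(*(np.array(r['uv'])-u)))['region']
g0=atz(C['top'],(200.8,221),.06)[:2]; print(g0)
B={n:best(n,g0) for n in C}
f=lambda v,ns:-sum((hullmask(C[n],cyl(*v))&B[n]).sum()/(hullmask(C[n],cyl(*v))|B[n]).sum() for n in ns)
for ns in (['top'],['side'],['top','side']):
    v=min(((f((g0[0]+a,g0[1]+b),ns),g0[0]+a,g0[1]+b) for a in np.arange(-.03,.031,.003) for b in np.arange(-.03,.031,.003)))
    print(ns,np.round(v,3))
for n in C:
    r=spotter.cut_out('mill',n); print('mill',n,[(x['conf'],x['uv'],x['region'].sum()) for x in r])
for n,(x0,y0,w,h) in {'top':(270,160,110,110),'side':(195,170,110,130)}.items():
    im=cv2.resize(C[n]['pixels'][y0:y0+h,x0:x0+w,::-1],None,fx=5,fy=5,interpolation=cv2.INTER_CUBIC)
    for yaw,col in((-.40,(0,255,0)),(-.32,(0,0,255))):
        c,s=np.cos(yaw),np.sin(yaw)
        for pts in ([(-.087,-.077,.125),(.097,-.077,.125),(.097,.077,.125),(-.087,.077,.125)],[(.055*np.cos(a),.055*np.sin(a),.135) for a in np.linspace(0,6.28,40)],[(.108,-.022,.299),(.108,.022,.299)]):
            q=np.array([(proj(C[n],(.521+c*p[0]-s*p[1],-.168+s*p[0]+c*p[1],p[2]))-(x0-.5,y0-.5))*5 for p in pts])
            cv2.polylines(im,[q.astype(np.int32)],True,col,1)
    cv2.imwrite(f'pics/m_{n}.png',im)
a=cv2.imread('pics/m_top.png');b=cv2.imread('pics/m_side.png')[:550]
cv2.imwrite('pics/m.png',cv2.resize(np.hstack([a,b]),(800,400)))
E
python3 b.py
```

```text
top [(0.72, array([200., 222.]), np.int64(353)), (0.52, array([337., 190.]), np.int64(1139))]
side [(0.67, array([246., 187.]), np.int64(448))]
[0.54479116 0.18882486]
['top'] [-0.808  0.548  0.192]
['side'] [-0.89   0.551  0.192]
['top', 'side'] [-1.684  0.548  0.192]
mill top [(0.83, [325.6, 219.1], np.int64(4401))]
mill side [(0.75, [244.9, 254.3], np.int64(4621))]
```

View pics/m.png

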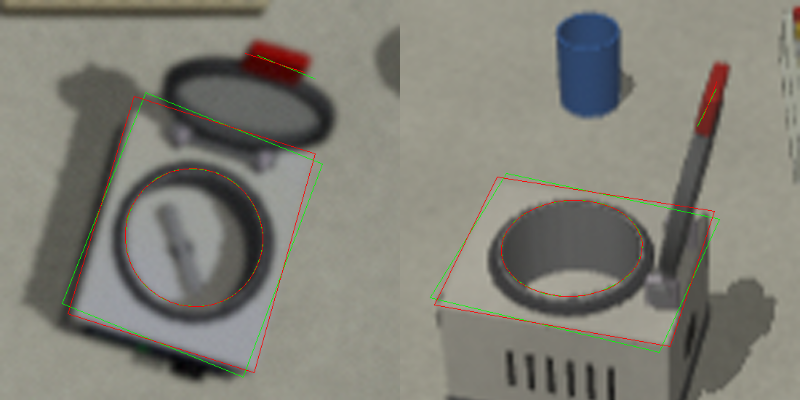

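The red overlay (yaw -0.32, centre (0.521,-0.168)) matches the mill's housing and bowl. The beaker stands at (0.549,0.192). I'll move to a standoff pose with the tool down first.

```bash
cat > p.py <<'E'
from h import *
from scipy.linalg import logm,expm
def ori(az,pitch,roll=0):
    az,pitch,roll=np.radians([az,pitch,roll])
    z=np.array([np.cos(pitch)*np.cos(az),np.cos(pitch)*np.sin(az),-np.sin(pitch)]); y=np.array([-np.sin(az),np.cos(az),0])
    return np.c_[np.cross(y,z),y,z]@R.from_rotvec([0,0,roll]).as_matrix()
def T(Rm,p): M=np.eye(4);M[:3,:3]=Rm;M[:3,3]=p;return M
def cur():
    s=env.get_state(); return T(rot(s['orientation']),s['tcp_pos'])
def plan(A,B,N=None):
    D=np.linalg.inv(A)@B; ang=np.degrees(R.from_matrix(D[:3,:3]).magnitude())
    L=np.real(logm(D)); n=N or int(np.ceil(max(ang/8.2,np.linalg.norm(D[:3,3])/.04)))
    while True:
        S=np.real(expm(L/n)); d=np.round(S[:3,3]/.25,3); w=np.round(R.from_matrix(S[:3,:3]).as_rotvec()/np.pi,4)
        if np.linalg.norm(d)*.25<.045 or N: break
        n+=1
    M=A.copy(); S=T(R.from_rotvec(w*np.pi).as_matrix(),d*.25); path=[]
    for i in range(n): M=M@S; path.append(M[:3,3])
    print(n,'x',list(d)+list(w),'turn',round(ang,1)); print(' path',*[list(np.round(q,3)) for q in path[::max(1,n//4)]],'end',np.round(M[:3,3],4),'rot err deg',round(np.degrees(R.from_matrix(M[:3,:3].T@B[:3,:3]).magnitude()),2))
    return M
def st():
    s=env.get_state(); M=cur(); z=M[:3,2]; print(round(s['clock'],2),'q',np.round(s['joint_pos'],3),'tcp',np.round(s['tcp_pos'],4),'az',round(np.degrees(np.arctan2(z[1],z[0])),1),'pitch',round(np.degrees(-np.arcsin(z[2])),1),'F',np.round(s['wrist_force'],1),'gap',round(s['finger_gap'],4),'grip',round(s['grip_force'],1))
E
cat > c.py <<'E'
from p import *
st()
u=np.array([np.cos(np.radians(19.3)),np.sin(np.radians(19.3))])
A=plan(cur(),T(ori(19.3,80),[*(.46*u),.25]))
plan(A,T(ori(19.3,30),[*(.46*u),.16]))
E
python3 c.py
```

```text
1.5 q [1.059 0.313 0.046 1.304 0.    1.431] tcp [0.2089 0.5357 0.2313] az 106.7 pitch 90.0 F [-0.6 -0.   0.7] gap 0.0854 grip 0.0
12 x [np.float64(-0.083), np.float64(-0.127), np.float64(-0.001), np.float64(-0.0016), np.float64(-0.0044), np.float64(-0.0187)] turn 41.8
 path [np.float64(0.217), np.float64(0.499), np.float64(0.232)] [np.float64(0.253), np.float64(0.391), np.float64(0.233)] [np.float64(0.307), np.float64(0.291), np.float64(0.237)] [np.float64(0.378), np.float64(0.203), np.float64(0.244)] end [0.4333 0.1509 0.2502] rot err deg 0.15
7 x [np.float64(0.027), np.float64(0.0), np.float64(0.046), np.float64(-0.0001), np.float64(-0.0398), np.float64(-0.0001)] turn 50.1
 path [np.float64(0.429), np.float64(0.149), np.float64(0.238)] [np.float64(0.426), np.float64(0.148), np.float64(0.225)] [np.float64(0.425), np.float64(0.148), np.float64(0.211)] [np.float64(0.425), np.float64(0.148), np.float64(0.198)] [np.float64(0.427), np.float64(0.149), np.float64(0.185)] [np.float64(0.43), np.float64(0.15), np.float64(0.172)] [np.float64(0.435), np.float64(0.151), np.float64(0.16)] end [0.4348 0.1515 0.1598] rot err deg 0.08
```

>>> jog_arm:
  increments:
    - [[-0.083,-0.127,-0.001,-0.0016,-0.0044,-0.0187,0],[-0.083,-0.127,-0.001,-0.0016,-0.0044,-0.0187,0],[-0.083,-0.127,-0.001,-0.0016,-0.0044,-0.0187,0],[-0.083,-0.127,-0.001,-0.0016,-0.0044,-0.0187,0],[-0.083,-0.127,-0.001,-0.0016,-0.0044,-0.0187,0],[-0.083,-0.127,-0.001,-0.0016,-0.0044,-0.0187,0],[-0.083,-0.127,-0.001,-0.0016,-0.0044,-0.0187,0],[-0.083,-0.127,-0.001,-0.0016,-0.0044,-0.0187,0],[-0.083,-0.127,-0.001,-0.0016,-0.0044,-0.0187,0],[-0.083,-0.127,-0.001,-0.0016,-0.0044,-0.0187,0],[-0.083,-0.127,-0.001,-0.0016,-0.0044,-0.0187,0],[-0.083,-0.127,-0.001,-0.0016,-0.0044,-0.0187,0]]

```text
clock: 2.7
tcp_pos: [0.434, 0.1495, 0.2507]
orientation: [0.086, -0.167, 0.982, 0.014]
wrist_force: [0.5, 0.7, -1.4]
finger_gap: 0.0854
grip_force: 0.0
```

```bash
python3 -c "from p import *;st()"
```

```text
2.7 q [ 0.134 -0.063 -0.358  1.105  0.034 -0.2  ] tcp [0.434  0.1495 0.2507] az 18.9 pitch 80.0 F [ 0.5  0.7 -1.4] gap 0.0854 grip 0.0
```

>>> jog_arm:
  increments:
    - [[0.027,0,0.046,0,-0.0398,0,0],[0.027,0,0.046,0,-0.0398,0,0],[0.027,0,0.046,0,-0.0398,0,0],[0.027,0,0.046,0,-0.0398,0,0],[0.027,0,0.046,0,-0.0398,0,0],[0.027,0,0.046,0,-0.0398,0,0],[0.027,0,0.046,0,-0.0398,0,0],[0,0,0,0,0,0,0]]

```text
clock: 3.5
tcp_pos: [0.4824, 0.1532, 0.2589]
orientation: [0.441, -0.153, 0.88, 0.082]
wrist_force: [0.5, -0.6, -0.4]
finger_gap: 0.0856
grip_force: 0.0
```

```bash
python3 -c "from p import *;st()"
```

```text
3.5 q [-0.042 -0.464 -1.024  0.119  0.317 -0.235] tcp [0.4824 0.1532 0.2589] az 20.4 pitch 36.6 F [ 0.5 -0.6 -0.4] gap 0.0856 grip 0.0
```

```bash
cat > k.py <<'E'
from p import *
from scipy.optimize import least_squares
import json
Q=[[1.0594,.3130,.0455,1.304,0,1.431],[.134,-.063,-.358,1.105,.034,-.2],[-.042,-.464,-1.024,.119,.317,-.235]]
P=[[.2088,.5355,.231],[.434,.1495,.2507],[.4824,.1532,.2589]]
def Rj(q):
    r=R.from_euler('z',q[0]); b=r*R.from_euler('y',q[1]); c=r*R.from_euler('y',q[1]-q[2]); d=c*R.from_euler('y',q[3]); e=d*R.from_euler('z',SG*q[4]); return r,b,c,d,e
SG=1
def fk(q,v):
    a1,b,d1,L2,e,L3,g,Lt=v; r,B,c,d,E=Rj(q)
    p=r.apply([a1,b,d1])+B.apply([0,0,L2])+c.apply([L3,0,e])+d.apply([g,0,0])+E.apply([Lt,0,0])
    # tool axes: z=along x, y=left at j6=0
    Rm=np.c_[E.apply([0,0,-1]),E.apply([0,1,0]),E.apply([1,0,0])]@R.from_rotvec([0,0,S6*q[5]]).as_matrix()
    return p,Rm
S6=1
def fit():
    f=lambda v:np.r_[np.concatenate([fk(q,v)[0]-p for q,p in zip(Q,P)]),.003*(v-v0)]
    v0=np.array([0,.08,.4,.4,0,.4,0,.25]); s=least_squares(f,v0); return s.x,f(s.x)[:3*len(P)]
if __name__=='__main__':
    for q,o in zip(Q,[[0,.1848,.9828,-.0009],[.086,-.167,.982,.014],[.441,-.153,.88,.082]]):
        for SG in(1,-1):
            for S6 in(1,-1): print(SG,S6,round(R.from_matrix(rot(o).T@fk(q,np.zeros(8))[1]).magnitude(),3),end=' | ')
        print()
    for SG in(1,-1):
        v,r=fit(); print(np.round(v,3),np.round(r*1000,1))
E
python3 k.py
```

```text
1 1 0.001 | 1 -1 2.862 | -1 1 0.001 | -1 -1 2.862 | 
1 1 0.0 | 1 -1 0.4 | -1 1 0.068 | -1 -1 0.406 | 
1 1 0.001 | 1 -1 0.469 | -1 1 0.633 | -1 -1 0.783 | 
[-0.015  0.08   0.253  0.523  0.046  0.426  0.151  0.299] [-0.   0.   0.1 -0.  -0.  -0.1 -0.   0.   0. ]
[ 0.083  0.08   0.302  0.504 -0.038  0.354  0.719 -0.299] [-0.1 -0.  -0.3  0.1  0.   0.4 -0.  -0.  -0. ]
```

```bash
cat >> k.py <<'E'
LO=np.array([-2.76,-.86,-1.03,-2.2,-1.47,-3.14])+.03; HI=np.array([2.76,1.69,1.26,2.34,1.5,3.14])-.03
def ik(v,p,Rm,q0=(.1,0,-.4,1,0,0)):
    f=lambda q:np.r_[(fk(q,v)[0]-p)*5,R.from_matrix(Rm.T@fk(q,v)[1]).as_rotvec()]
    s=least_squares(f,np.clip(q0,LO+.01,HI-.01),bounds=(LO,HI)); return s.x,np.linalg.norm(s.fun)
E
cat > d.py <<'E'
from k import *
v,_=fit()
bk=np.array([.549,.192])
print('grasp err by pitch(rows) az(cols -20..60)')
for pitch in (0,10,20,30,40,50,60):
    row=[]
    for az in range(-20,61,10):
        Rm=ori(az,pitch); p=np.r_[bk,.055]+Rm[:,2]*.019
        row.append(round(ik(v,p,Rm)[1],2))
    print(pitch,row)
bw=np.array([.521,-.168])+.03*np.array([.315,.949])
print('pour, roll +-120')
for roll in (120,-120):
  for pitch in (0,15,30,45):
    row=[]
    for az in range(-50,31,10):
        Rm=ori(az,pitch,roll); p=np.r_[bw,.23]+Rm[:,2]*.019
        row.append(round(ik(v,p,Rm,(-.3,0,-.4,.8,0,roll/57))[1],2))
    print(roll,pitch,row)
E
python3 d.py
```

```text
grasp err by pitch(rows) az(cols -20..60)
0 [np.float64(0.04), np.float64(0.16), np.float64(0.29), np.float64(0.41), np.float64(0.51), np.float64(0.39), np.float64(0.26), np.float64(0.14), np.float64(0.01)]
10 [np.float64(0.11), np.float64(0.21), np.float64(0.31), np.float64(0.42), np.float64(0.57), np.float64(0.45), np.float64(0.32), np.float64(0.18), np.float64(0.03)]
20 [np.float64(0.09), np.float64(0.21), np.float64(0.32), np.float64(0.41), np.float64(0.43), np.float64(0.35), np.float64(0.24), np.float64(0.11), np.float64(0.0)]
30 [np.float64(0.02), np.float64(0.12), np.float64(0.21), np.float64(0.27), np.float64(0.28), np.float64(0.23), np.float64(0.15), np.float64(0.04), np.float64(0.0)]
40 [np.float64(0.0), np.float64(0.02), np.float64(0.08), np.float64(0.12), np.float64(0.13), np.float64(0.1), np.float64(0.03), np.float64(0.0), np.float64(0.0)]
50 [np.float64(0.0), np.float64(0.0), np.float64(0.0), np.float64(0.0), np.float64(0.0), np.float64(0.0), np.float64(0.0), np.float64(0.0), np.float64(0.0)]
60 [np.float64(0.0), np.float64(0.0), np.float64(0.0), np.float64(0.0), np.flo
[... 729 characters left out ...]
float64(0.0), np.float64(0.0)]
-120 0 [np.float64(0.3), np.float64(0.42), np.float64(0.52), np.float64(0.59), np.float64(0.55), np.float64(0.44), np.float64(0.31), np.float64(0.18), np.float64(0.07)]
-120 15 [np.float64(0.15), np.float64(0.24), np.float64(0.32), np.float64(0.36), np.float64(0.34), np.float64(0.27), np.float64(0.17), np.float64(0.04), np.float64(0.05)]
-120 30 [np.float64(0.0), np.float64(0.05), np.float64(0.11), np.float64(0.13), np.float64(0.12), np.float64(0.07), np.float64(0.0), np.float64(0.0), np.float64(0.1)]
-120 45 [np.float64(0.0), np.float64(0.0), np.float64(0.0), np.float64(0.0), np.float64(0.0), np.float64(0.0), np.float64(0.0), np.float64(0.0), np.float64(0.11)]
```

```bash
cat > e.py <<'E'
from k import *
v,_=fit(); bk=np.array([.549,.192]); bw=np.array([.521,-.168])
G=[]
for pitch in (15,20,25,30,35):
    for az in list(range(-50,-9,10))+list(range(40,81,10)):
        Rm=ori(az,pitch); ok=True;qs=(.1 if az<0 else -.3,0,-.4,.5,-1 if az<0 else 1,0)
        q,e=ik(v,np.r_[bk,.052]+Rm[:,2]*.019,Rm,qs); q2,e2=ik(v,np.r_[bk,.052]-Rm[:,2]*.07,Rm,q)
        if e<.01 and e2<.02: G.append((pitch,az)); print('G',pitch,az,np.round(q,2),round(e2,3))
Rz=[]
for z in (.23,.27):
  for pp in (0,10,20,30):
    for az in list(range(-70,-39,10))+list(range(0,51,10)):
      for roll in (-180,-150,-120,-100,100,120,150,180):
        Rm=ori(az,pp,roll)
        # beaker axis in tool for grasp pitch pg at roll0: z_world in tool coords
        for pg in sorted({g[0] for g in G}):
            a=ori(0,pg).T@[0,0,1]; d=Rm@a; tilt=np.degrees(np.arccos(d[2]))
            if tilt<117: continue
            h=d[:2]/np.linalg.norm(d[:2]); g=np.r_[bw-.025*h,z]
            best=(9,)
            for q50 in (1,-1):
                q,e=ik(v,g+Rm[:,2]*.019,Rm,(-.3-.4*q50,0,-.4,.5,q50*.8,np.radians(roll)*.9))
                if e<best[0]: best=(e,q)
            if best[0]<.01: Rz.append((tilt,z,pp,az,roll,pg,np.round(best[1],2),np.round(d,2)))
for r in sorted(Rz,key=lambda r:-r[0])[:45]: print(*r)
print(len(Rz))
E
python3 e.py
```

```text
G 15 -50 [ 0.67  0.7  -0.48  0.29 -1.31  1.46] 0.0
G 15 -40 [ 0.66  0.67 -0.79 -0.56 -1.23  0.87] 0.0
G 15 -30 [ 0.63  0.75 -0.98 -1.14 -1.08  0.53] 0.0
G 15 60 [-0.3   0.65 -1.   -0.76  1.23 -0.85] 0.0
G 15 70 [-0.31  0.62 -0.72  0.09  1.31 -1.42] 0.0
G 15 80 [-0.31  0.77 -0.37  0.88  1.28 -2.04] 0.0
G 20 -50 [ 0.66  0.66 -0.48  0.32 -1.22  1.45] 0.0
G 20 -40 [ 0.65  0.6  -0.76 -0.34 -1.16  0.98] 0.0
G 20 -30 [ 0.61  0.63 -0.95 -0.87 -1.02  0.64] 0.0
G 20 60 [-0.28  0.55 -0.97 -0.54  1.15 -0.94] 0.0
G 20 70 [-0.29  0.57 -0.71  0.14  1.22 -1.41] 0.0
G 20 80 [-0.29  0.69 -0.42  0.76  1.2  -1.9 ] 0.0
G 25 -50 [ 0.64  0.62 -0.48  0.35 -1.13  1.43] 0.0
G 25 -40 [ 0.63  0.55 -0.73 -0.19 -1.07  1.03] 0.0
G 25 -30 [ 0.59  0.55 -0.92 -0.64 -0.95  0.72] 0.0
G 25 60 [-0.26  0.48 -0.93 -0.36  1.06 -1.  ] 0.0
G 25 70 [-0.27  0.52 -0.7   0.18  1.13 -1.39] 0.0
G 25 80 [-0.27  0.63 -0.45  0.69  1.12 -1.8 ] 0.0
G 30 -50 [ 0.62  0.58 -0.48  0.38 -1.04  1.41] 0.0
G 30 -40 [ 0.6   0.5  -0.7  -0.06 -0.99  1.07] 0.0
G 30 -30 [ 0.57  0.48 -0.88 -0.45 -0.88  0.77] 0.0
G 30 60 [-0.23  0.43 -0.89 -0.21  0.98
[... 3781 characters left out ...]
2.02  1.47  0.  ] [-0.44 -0.37 -0.82]
145.0 0.23 0 50 180 35 [-0.95  0.91 -0.13  2.1   1.32  0.  ] [-0.37 -0.44 -0.82]
145.0 0.23 10 -70 -180 25 [-0.03  0.32 -1.   -0.86 -1.16 -2.72] [-0.2   0.54 -0.82]
145.0 0.23 10 30 180 25 [-0.96  0.22 -0.84  0.05  1.38  2.04] [-0.5  -0.29 -0.82]
145.0 0.23 10 40 180 25 [-0.96  0.47 -0.42  1.13  1.38  1.11] [-0.44 -0.37 -0.82]
145.0 0.23 10 50 180 25 [-0.94  0.68 -0.18  1.65  1.27  0.6 ] [-0.37 -0.44 -0.82]
145.0 0.23 20 -70 -180 15 [-0.05  0.15 -0.87 -0.28 -1.04 -2.47] [-0.2   0.54 -0.82]
145.0 0.23 20 20 180 15 [-0.91  0.05 -0.95 -0.13  1.11  2.33] [-0.54 -0.2  -0.82]
145.0 0.23 20 30 180 15 [-0.93  0.15 -0.73  0.38  1.2   1.9 ] [-0.5  -0.29 -0.82]
388
```

```bash
cat >> k.py <<'E'
VM=.7*.1*np.array([2.57,2.57,3.14,3.14,3.14,3.14])
def check(A,B,q0,v,label=''):
    """screw path A->B: rows, ik errors, worst joint step / row limit"""
    print('##',label); n=0
    D=np.linalg.inv(A)@B; ang=np.degrees(R.from_matrix(D[:3,:3]).magnitude())
    L=np.real(logm(D)); n=int(np.ceil(max(ang/8.2,np.linalg.norm(D[:3,3])/.04,1)))
    while n<40:
        q=np.array(q0);es=[];js=[]
        for i in range(1,n+1):
            M=A@np.real(expm(L*i/n)); q2,e=ik(v,M[:3,3],M[:3,:3],q); es.append(e);js.append(max(abs(q2-q)/VM));q=q2
        if max(js)<.95: break
        n+=2 if max(js)<1.5 else 5
    M=plan(A,B,n); print('  ikerr',round(max(es),3),'jstep',round(max(js),2),'qend',np.round(q,2)); return M,q
E
cat > f.py <<'E'
from k import *
v,_=fit(); bk=np.array([.549,.192]); bw=np.array([.521,-.168])
pg=25
for pp,az in ((20,40),(20,30),(25,30),(25,40)):
    a=ori(0,pg).T@[0,0,1]
    for roll in (70,90,110,130,150):
        d=ori(az,pp,roll)@a; low=np.array([0,0,-1])-(-d[2])*d; low/=np.linalg.norm(low)
        lip=d*.033+low*.031; base=-d*.052
        print(pp,az,roll,'tilt',round(np.degrees(np.arccos(d[2]))),'lip',np.round(lip*1000),'base',np.round(base*1000))
s=env.get_state()
for az0 in (60,68):
    Rg=ori(az0,pg); g=np.r_[bk,.052]
    A=cur(); q=s['joint_pos']
    B1=T(Rg,g-Rg[:,2]*.071); M,q=check(A,B1,q,v,'pre')
    M,q=check(M,T(Rg,g+Rg[:,2]*.019),q,v,'grasp')
    M,q=check(M,T(Rg,g+Rg[:,2]*.019+[0,0,.2]),q,v,'lift')
    R3=ori(40,20); g3=np.r_[bw+[-.01,.05],.25]
    M,q=check(M,T(R3,g3+R3[:,2]*.019),q,v,'transfer')
    R4=ori(40,20,130)
    M,q=check(M,T(R4,g3+R4[:,2]*.019),q,v,'roll')
E
python3 f.py
```

```text
20 40 70 tilt 64 lip [ 16. -40. -14.] base [-17.  44. -23.]
20 40 90 tilt 82 lip [ 10. -36. -26.] base [-14.  49.  -8.]
20 40 110 tilt 98 lip [  5. -28. -36.] base [-8. 51.  8.]
20 40 130 tilt 114 lip [ -0. -18. -42.] base [ 1. 48. 21.]
20 40 150 tilt 126 lip [ -2.  -8. -45.] base [11. 40. 31.]
20 30 70 tilt 64 lip [  8. -42. -14.] base [ -9.  46. -23.]
20 30 90 tilt 82 lip [  4. -37. -26.] base [-6. 51. -8.]
20 30 110 tilt 98 lip [ -0. -28. -36.] base [ 1. 51.  8.]
20 30 130 tilt 114 lip [ -3. -17. -42.] base [ 9. 47. 21.]
20 30 150 tilt 126 lip [ -4.  -7. -45.] base [18. 38. 31.]
25 30 70 tilt 63 lip [ 10. -42. -12.] base [-11.  45. -24.]
25 30 90 tilt 80 lip [  5. -38. -25.] base [-6. 51. -9.]
25 30 110 tilt 96 lip [ -1. -30. -34.] base [ 1. 52.  5.]
25 30 130 tilt 110 lip [ -4. -20. -41.] base [10. 48. 18.]
25 30 150 tilt 122 lip [ -5. -10. -44.] base [20. 39. 28.]
25 40 70 tilt 63 lip [ 17. -40. -12.] base [-18.  42. -24.]
25 40 90 tilt 80 lip [ 11. -36. -25.] base [-15.  49.  -9.]
25 40 110 tilt 96 lip [  5. -29. -34.] base [-8. 51.  5.]
25 40 130 tilt 110 lip [ -1. -20. -41.] 
[... 4419 characters left out ...]
4), np.float64(0.009), np.float64(0.246)] [np.float64(0.537), np.float64(-0.069), np.float64(0.245)] end [ 0.5249 -0.1066  0.2431] rot err deg 0.08
  ikerr 0.0 jstep 0.47 qend [-0.94  0.23 -0.55  0.97  1.22 -1.76]
## roll
16 x [np.float64(0.0), np.float64(0.0), np.float64(-0.0), np.float64(-0.0), np.float64(0.0), np.float64(0.0451)] turn 129.9
 path [np.float64(0.525), np.float64(-0.107), np.float64(0.243)] [np.float64(0.525), np.float64(-0.107), np.float64(0.243)] [np.float64(0.525), np.float64(-0.107), np.float64(0.243)] [np.float64(0.525), np.float64(-0.107), np.float64(0.243)] end [ 0.5249 -0.1066  0.2431] rot err deg 0.07
  ikerr 0.0 jstep 0.66 qend [-0.94  0.23 -0.55  0.97  1.22  0.5 ]
```

```bash
cat > f.py <<'E'
from k import *
v,_=fit(); bk=np.array([.549,.192]); bw=np.array([.521,-.168])
pg=33;az0=58; a=ori(0,pg).T@[0,0,1]
for roll in (90,110,130,150,170):
    d=ori(40,15,roll)@a; low=np.array([0,0,-1])+d[2]*d; low/=np.linalg.norm(low)
    print(roll,'tilt',round(np.degrees(np.arccos(d[2]))),'lip',np.round((d*.033+low*.031)*1000),'base',np.round(-d*52))
s=env.get_state(); Rg=ori(az0,pg); g=np.r_[bk,.052]; A=cur(); q=s['joint_pos']
M,q=check(A,T(Rg,g+Rg[:,2]*.015+[0,0,.13]),q,v,'pre')
M,q=check(M,T(Rg,g+Rg[:,2]*.015),q,v,'grasp')
M,q=check(M,T(Rg,g+Rg[:,2]*.015+[0,0,.18]),q,v,'lift')
R3=ori(40,15); g3=np.r_[bw+[0,.042],.22]
M,q=check(M,T(R3,g3+R3[:,2]*.015),q,v,'transfer')
R4=ori(40,15,150)
M,q=check(M,T(R4,g3+R4[:,2]*.015),q,v,'roll')
E
python3 f.py | sed 's/np.float64(\([^)]*\))/\1/g'
```

```text
90 tilt 82 lip [  5. -37. -26.] base [-7. 51. -7.]
110 tilt 98 lip [  1. -28. -35.] base [-2. 51.  7.]
130 tilt 112 lip [ -2. -19. -41.] base [ 5. 48. 20.]
150 tilt 124 lip [ -3.  -9. -44.] base [14. 41. 29.]
170 tilt 131 lip [ -3.  -4. -45.] base [25. 31. 34.]
## pre
5 x [0.014, -0.002, 0.098, -0.0343, -0.0037, -0.0246] turn 38.1
 path [0.499, 0.159, 0.242] [0.515, 0.167, 0.224] [0.53, 0.177, 0.207] [0.543, 0.189, 0.191] [0.556, 0.203, 0.174] end [0.5555 0.2031 0.1741] rot err deg 0.01
  ikerr 0.018 jstep 0.77 qend [-0.21  0.11 -0.78  0.21  0.91 -0.99]
## grasp
4 x [0.109, -0.0, 0.071, -0.0, -0.0, 0.0] turn 0.0
 path [0.556, 0.203, 0.142] [0.556, 0.203, 0.109] [0.556, 0.203, 0.077] [0.556, 0.203, 0.044] end [0.5556 0.2033 0.044 ] rot err deg 0.01
  ikerr 0.0 jstep 0.46 qend [-0.21  0.39 -0.9  -0.19  0.91 -0.99]
## lift
5 x [-0.12, -0.0, -0.079, -0.0, -0.0, 0.0] turn 0.0
 path [0.555, 0.203, 0.08] [0.555, 0.203, 0.116] [0.555, 0.203, 0.152] [0.555, 0.203, 0.188] [0.555, 0.202, 0.224] end [0.555  0.2023 0.2236] rot err deg 0.01
  ikerr 0.0 jstep 0.51 qend [-0.21  0.03 -0.71  0.35  0.91 -0.99]
## transfer
8 x [0.06, -0.094, -0.117, 0.0115, -0.0124, 0.0051] turn 25.4
 path [0.558, 0.162, 0.227] [0.558, 0.081, 0.23] [0.552, 0.001, 0.228] [0.54, -0.079, 0.221] end [ 0.5316 -0.1179  0.2159] rot err deg 0.06
  ikerr 0.0 jstep 0.79 qend [-0.96  0.36 -0.54  0.98  1.3  -1.89]
## roll
19 x [0.0, 0.0, 0.0, -0.0, 0.0, 0.0439] turn 150.0
 path [0.532, -0.118, 0.216] [0.532, -0.118, 0.216] [0.532, -0.118, 0.216] [0.532, -0.118, 0.216] [0.532, -0.118, 0.216] end [ 0.5316 -0.1179  0.2159] rot err deg 0.13
  ikerr 0.0 jstep 0.63 qend [-0.96  0.36 -0.54  0.98  1.3   0.73]
```

>>> jog_arm:
  increments:
    - [[0.014,-0.002,0.098,-0.0343,-0.0037,-0.0246,0],[0.014,-0.002,0.098,-0.0343,-0.0037,-0.0246,0],[0.014,-0.002,0.098,-0.0343,-0.0037,-0.0246,0],[0.014,-0.002,0.098,-0.0343,-0.0037,-0.0246,0],[0.014,-0.002,0.098,-0.0343,-0.0037,-0.0246,0],[0,0,0,0,0,0,0]]

```text
clock: 4.1
tcp_pos: [0.5538, 0.2032, 0.1644]
orientation: [0.41, -0.424, 0.772, 0.236]
wrist_force: [-0.7, 0.9, -0.1]
finger_gap: 0.0854
grip_force: 0.0
```

```bash
cat > g.py <<'E'
from k import *
st(); s=env.get_state()
c=cams.read_camera('wrist'); cv2.imwrite('pics/w1.png',c['pixels'][:,:,::-1])
r=spotter.cut_out('beaker','wrist'); print([(x['conf'],x['uv'],x['region'].sum()) for x in r])
print('pred base/top',proj(c,(.549,.192,0)),proj(c,(.549,.192,.085)))
q=s['joint_pos']; Q.append(list(q)); P.append(list(s['tcp_pos'])); v,rs=fit(); print(np.round(v,3),np.round(rs*1000,1))
Rg=ori(58,33); g=np.array([.549,.192,.052])
check(cur(),T(Rg,g+Rg[:,2]*.015),q,v,'grasp')
if r:
    t=np.linspace(0,2*np.pi,40); best=[]
    for dx in np.arange(-.02,.021,.002):
        for dy in np.arange(-.02,.021,.002):
            x,y=.549+dx,.192+dy
            pts=np.array([proj(c,(x+k*np.cos(a),y+k*np.sin(a),z)) for k,z in((.03,0),(.031,.085)) for a in t])
            m=np.zeros((384,512),np.uint8); cv2.fillConvexPoly(m,cv2.convexHull(np.round(pts).astype(np.int32)),1); m=m>0; B=r[0]['region']
            best.append(((m&B).sum()/(m|B).sum(),x,y))
    print('wrist fit',np.round(max(best),3))
E
python3 g.py | sed 's/np.float64(\([^)]*\))/\1/g'
```

```text
4.1 q [-0.215  0.12  -0.798  0.198  0.908 -0.995] tcp [0.5538 0.2032 0.1644] az 58.8 pitch 33.5 F [-0.7  0.9 -0.1] gap 0.0854 grip 0.0
[(0.97, [254.7, 67.3], np.int64(11737))]
pred base/top [246.70698953  10.8104198 ] [246.95146208 112.16201495]
[-0.     0.08   0.233  0.519  0.055  0.41   0.141  0.3  ] [ 0.  -0.1  0.1  0.1 -0.  -0.1 -0.   0.2  0.1  0.  -0.1 -0. ]
## grasp
4 x [0.104, -0.005, 0.069, 0.0005, -0.0005, -0.0008] turn 0.8
 path [0.553, 0.204, 0.137] [0.554, 0.203, 0.106] [0.555, 0.203, 0.074] [0.556, 0.202, 0.043] end [0.556  0.2024 0.0433] rot err deg 0.04
  ikerr 0.0 jstep 0.48 qend [-0.22  0.38 -0.93 -0.22  0.91 -0.99]Traceback (most recent call last):
  File "g.py", line 14, in <module>
    pts=np.array([proj(c,(x+k*np.cos(a),y+k*np.sin(a),z)) for k,z in((.03,0),(.031,.085)) for a in t])
                  ~~~~^^^^^^^^^^^^^^^^^^^^^^^^^^^^^^^^^^^
  File "h.py", line 19, in proj
    Rc,p=pose(c); q=Rc.T@(np.array(P)-p); a,b=q[:2]/q[2]; k=1+c['k1']*(a*a+b*b)
         ~~~~^^^
  File "h.py", line 9, in pose
    s=env.get_state(); M=np.array(c['mount']); Rt=rot(s['orientation'])
ValueError: time passes only in moves, steps and waits
```

View pics/w1.png

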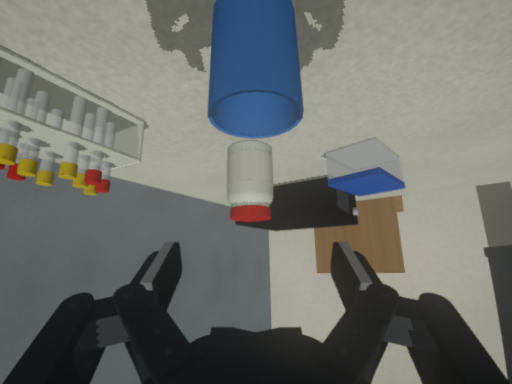

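The wrist view is inverted. It shows the beaker's mouth centred at (255,112), midway between the fingers (about 165 and 345), so it is laterally aligned. I'll descend straight down with no sideways shift.

>>> jog_arm:
  increments:
    - [[0.104,0,0.069,0,0,0,0],[0.104,0,0.069,0,0,0,0],[0.104,0,0.069,0,0,0,0],[0.104,0,0.069,0,0,0,0],[0,0,0,0,0,0,0],[0,0,0,0,0,0,255],[0,0,0,0,0,0,255],[0,0,0,0,0,0,255],[0,0,0,0,0,0,255],[0,0,0,0,0,0,255],[0,0,0,0,0,0,255],[0,0,0,0,0,0,255],[0,0,0,0,0,0,255]]
  force: 40

```text
clock: 5.5
tcp_pos: [0.5542, 0.205, 0.0488]
orientation: [0.417, -0.426, 0.768, 0.233]
wrist_force: [-5.0, -2.6, 8.9]
finger_gap: 0.0593
grip_force: 44.3
```

```bash
cat > g.py <<'E'
from k import *
st(); s=env.get_state()
c=cams.read_camera('side'); cv2.imwrite('pics/s2.png',cv2.resize(c['pixels'][120:260,180:360,::-1],None,fx=4,fy=4,interpolation=cv2.INTER_CUBIC))
q=s['joint_pos']; Q.append([-.215,.12,-.798,.198,.908,-.995]);P.append([.5538,.2032,.1644]); Q.append(list(q)); P.append(list(s['tcp_pos'])); v,rs=fit(); print(np.round(v,3),np.round(rs[-3:]*1000,1))
A=cur(); B=A.copy(); B[2,3]+=.18
M,q=check(A,B,q,v,'lift')
R3=ori(40,15); g3=np.array([.521,-.126,.22])
M,q=check(M,T(R3,g3+R3[:,2]*.015),q,v,'transfer')
E
python3 g.py | sed 's/np.float64(\([^)]*\))/\1/g'
```

```text
5.5 q [-0.212  0.368 -0.933 -0.208  0.911 -0.988] tcp [0.5542 0.205  0.0488] az 58.2 pitch 33.0 F [-5.  -2.6  8.9] gap 0.0593 grip 44.3
[-0.     0.08   0.233  0.519  0.055  0.41   0.14   0.3  ] [-0.  -0.   0.1]
## lift
5 x [-0.121, 0.0, -0.078, -0.0, -0.0, -0.0] turn 0.0
 path [0.554, 0.205, 0.085] [0.554, 0.205, 0.121] [0.555, 0.205, 0.157] [0.555, 0.205, 0.193] [0.555, 0.205, 0.229] end [0.5548 0.2052 0.2287] rot err deg 0.0
  ikerr 0.0 jstep 0.53 qend [-0.21  0.02 -0.72  0.35  0.91 -0.99]
## transfer
9 x [0.055, -0.084, -0.104, 0.0103, -0.011, 0.0045] turn 25.5
 path [0.557, 0.169, 0.231] [0.558, 0.097, 0.234] [0.554, 0.025, 0.232] [0.545, -0.047, 0.227] [0.531, -0.117, 0.217] end [ 0.531  -0.1168  0.2169] rot err deg 0.04
  ikerr 0.0 jstep 0.71 qend [-0.96  0.35 -0.57  0.96  1.3  -1.9 ]
```

View pics/s2.png

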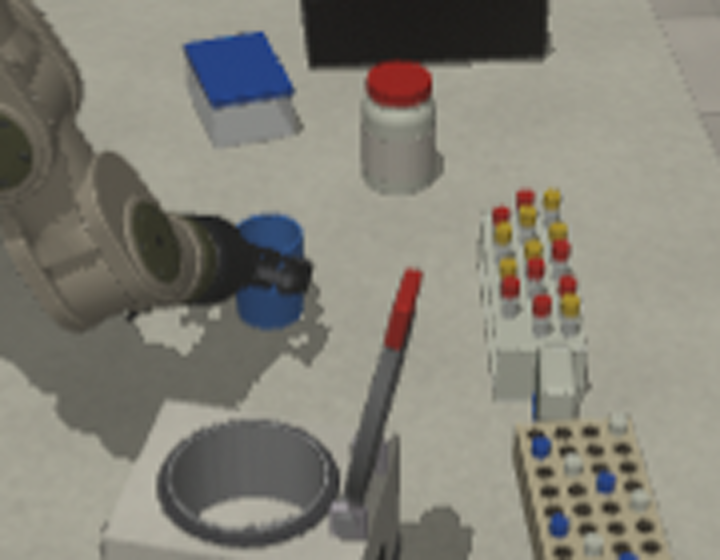

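The beaker is upright and held by the fingers (crop centre about (270,270)), with a gap of 59 mm and a grip of 44 N. Lifting and transferring.

>>> jog_arm:
  increments:
    - [[-0.04,0,-0.026,0,0,0,255],[-0.081,0,-0.052,0,0,0,255],[-0.121,0,-0.078,0,0,0,255],[-0.121,0,-0.078,0,0,0,255],[-0.121,0,-0.078,0,0,0,255],[-0.081,0,-0.052,0,0,0,255],[-0.04,0,-0.026,0,0,0,255],[0,0,0,0,0,0,255],[0.055,-0.084,-0.104,0.0103,-0.011,0.0045,255],[0.055,-0.084,-0.104,0.0103,-0.011,0.0045,255],[0.055,-0.084,-0.104,0.0103,-0.011,0.0045,255],[0.055,-0.084,-0.104,0.0103,-0.011,0.0045,255],[0.055,-0.084,-0.104,0.0103,-0.011,0.0045,255],[0.055,-0.084,-0.104,0.0103,-0.011,0.0045,255],[0.055,-0.084,-0.104,0.0103,-0.011,0.0045,255],[0.055,-0.084,-0.104,0.0103,-0.011,0.0045,255],[0.055,-0.084,-0.104,0.0103,-0.011,0.0045,255],[0,0,0,0,0,0,255]]

```text
clock: 7.35
tcp_pos: [0.5297, -0.1206, 0.2118]
orientation: [0.57, -0.267, 0.749, 0.208]
wrist_force: [1.1, -0.7, -2.1]
finger_gap: 0.0594
grip_force: 44.2
```

```bash
cat > g.py <<'E'
from k import *
st(); M=cur(); print('grasp pt',np.round(M[:3,3]-.015*M[:3,2],4)); 
c=cams.read_camera('side'); cv2.imwrite('pics/s3.png',cv2.resize(c['pixels'][120:300,150:360,::-1],None,fx=3,fy=3,interpolation=cv2.INTER_CUBIC))
a=ori(0,33).T@[0,0,1]
for r in (100,120,135,150,165):
    d=M[:3,:3]@R.from_euler('z',r,degrees=True).as_matrix()@a; print(r,np.degrees(np.arccos(d[2])).round(),np.round(d,2))
E
python3 g.py
```

```text
7.35 q [-0.969  0.355 -0.573  0.963  1.288 -1.897] tcp [ 0.5297 -0.1206  0.2118] az 39.7 pitch 15.3 F [ 1.1 -0.7 -2.1] gap 0.0594 grip 44.2
grasp pt [ 0.5186 -0.1299  0.2158]
100 90.0 [ 0.09 -1.   -0.  ]
120 105.0 [-0.03 -0.96 -0.27]
135 116.0 [-0.15 -0.89 -0.43]
150 124.0 [-0.29 -0.78 -0.56]
165 130.0 [-0.43 -0.64 -0.64]
```

View pics/s3.png

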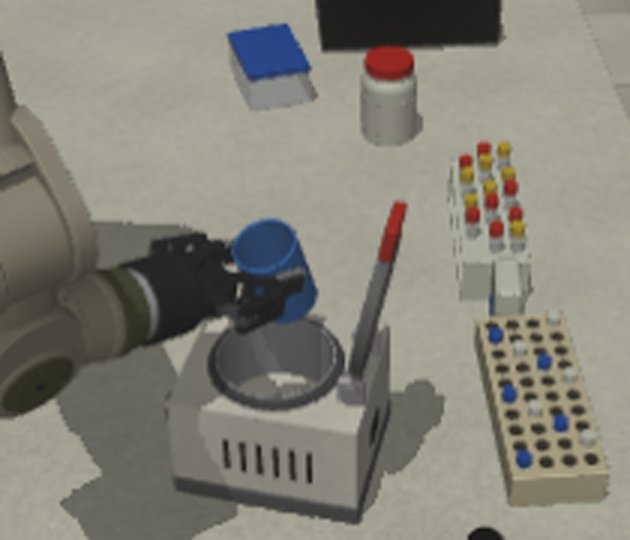

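The beaker is held level over the left half of the bowl (crop (270,270)), clear of the lid. Rolling it to pour now.

>>> jog_arm:
  increments:
    - [[0,0,0,0,0,0.045,255],[0,0,0,0,0,0.045,255],[0,0,0,0,0,0.045,255],[0,0,0,0,0,0.045,255],[0,0,0,0,0,0.045,255],[0,0,0,0,0,0.045,255],[0,0,0,0,0,0.045,255],[0,0,0,0,0,0.045,255],[0,0,0,0,0,0.045,255],[0,0,0,0,0,0.045,255],[0,0,0,0,0,0.045,255],[0,0,0,0,0,0.045,255],[0,0,0,0,0,0.045,255],[0,0,0,0,0,0.045,255],[0,0,0,0,0,0.045,255],[0,0,0,0,0,0.045,255],[0,0,0,0,0,0.045,255],[0,0,0,0,0,0.045,255],[0,0,0,0,0,0.045,255],[0,0,0,0,0,0.045,255]]

```text
clock: 9.4
tcp_pos: [0.5302, -0.1149, 0.2147]
orientation: [-0.118, 0.697, 0.384, 0.595]
wrist_force: [-1.5, -0.3, -1.7]
finger_gap: 0.0592
grip_force: 44.2
```

>>> jog_arm:
  increments:
    - [[0,0,0,0,0,0.02,255],[0,0,0,0,0,0,255],[0,0,0,0,0,0,255],[0,0,0,0,0,0,255],[0,0,0,0,0,0,255],[0,0,0,0,0,0,255],[0,0,0,0,0,0,255]]

```text
clock: 10.1
tcp_pos: [0.5303, -0.1167, 0.2146]
orientation: [-0.135, 0.708, 0.363, 0.591]
wrist_force: [-0.6, -0.9, -2.1]
finger_gap: 0.0595
grip_force: 44.2
```

```bash
cat > g.py <<'E'
from k import *
st(); M=cur(); d=M[:3,:3]@(ori(0,33).T@[0,0,1]); print('beaker axis',np.round(d,2))
a=[]
for n,(x,y) in {'top':(270,160),'side':(180,170)}.items():
    c=cams.read_camera(n); a.append(cv2.resize(c['pixels'][y:y+130,x:x+130,::-1],(400,400),interpolation=cv2.INTER_CUBIC))
    for k in range(5):
        r=spotter.landmark_of(f'lump{k}_mid',n); print(n,k,[(round(x['conf'],2),np.round(x['uv']),np.round(atz(c,x['uv'],.08),3)) for x in r[:2]])
cv2.imwrite('pics/t4.png',np.hstack(a))
E
python3 g.py
```

```text
10.1 q [-0.962  0.348 -0.576  0.961  1.289  0.996] tcp [ 0.5303 -0.1167  0.2146] az 40.0 pitch 15.3 F [-0.6 -0.9 -2.1] gap 0.0595 grip 44.2
beaker axis [-0.43 -0.63 -0.64]
top 0 []
top 1 []
top 2 [(0.49, array([343., 174.]), array([ 0.682, -0.246,  0.08 ]))]
top 3 [(0.5, array([304., 150.]), array([ 0.759, -0.129,  0.08 ]))]
top 4 [(0.18, array([343., 173.]), array([ 0.688, -0.246,  0.08 ]))]
side 0 [(0.3, array([245., 188.]), array([0.542, 0.139, 0.08 ]))]
side 1 []
side 2 []
side 3 []
side 4 [(0.43, array([282., 199.]), array([0.661, 0.067, 0.08 ]))]
```

View pics/t4.png

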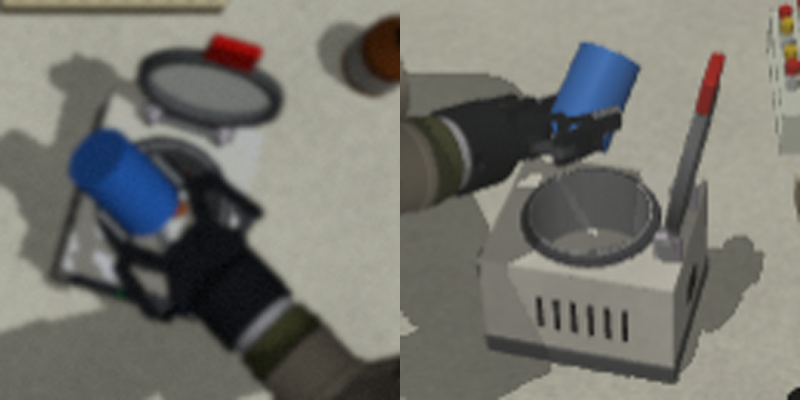

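The side crop shows no lump in the visible part of the bowl. The top crop has a reddish spot at the beaker's mouth, about (182,208). I'll look closer with the wrist camera.

```bash
python3 - <<'E'
from h import *
w=cams.read_camera('wrist')['pixels'][:,:,::-1]; t=cams.read_camera('top')['pixels'][205:245,300:350,::-1]
t=cv2.resize(t,(350,280),interpolation=cv2.INTER_CUBIC); w=cv2.resize(w,(450,338))
o=np.zeros((340,800,3),np.uint8); o[:338,:450]=w; o[:280,450:]=t; cv2.imwrite('pics/t5.png',o)
E
```

```text
(no output)
```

View pics/t5.png

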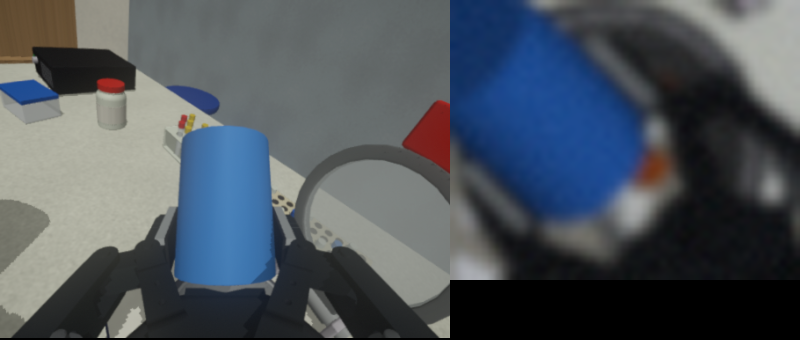

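The top zoom shows a red-brown lump inside the bowl at about (329,229) and another darker one near (331,216). I'll shake briefly, unroll, carry the beaker back, and check both the bowl and the beaker.

>>> jog_arm:
  increments:
    - [[0,0,0,0,0,-0.04,255],[0,0,0,0,0,0.04,255],[0,0,0,0,0,-0.04,255],[0,0,0,0,0,0.04,255],[0,0,0,0,0,0,255],[0,0,0,0,0,0,255]]

```text
clock: 11.4
tcp_pos: [0.5303, -0.1167, 0.2146]
orientation: [-0.134, 0.707, 0.363, 0.592]
wrist_force: [1.1, -0.3, -1.5]
finger_gap: 0.0592
grip_force: 44.2
```

>>> jog_arm:
  increments:
    - [[0,0,0,0,0,-0.046,255],[0,0,0,0,0,-0.046,255],[0,0,0,0,0,-0.046,255],[0,0,0,0,0,-0.046,255],[0,0,0,0,0,-0.046,255],[0,0,0,0,0,-0.046,255],[0,0,0,0,0,-0.046,255],[0,0,0,0,0,-0.046,255],[0,0,0,0,0,-0.046,255],[0,0,0,0,0,-0.046,255],[0,0,0,0,0,-0.046,255],[0,0,0,0,0,-0.046,255],[0,0,0,0,0,-0.046,255],[0,0,0,0,0,-0.046,255],[0,0,0,0,0,-0.046,255],[0,0,0,0,0,-0.046,255],[0,0,0,0,0,-0.046,255],[0,0,0,0,0,-0.046,255],[0,0,0,0,0,-0.046,255],[0,0,0,0,0,-0.046,255]]

```text
clock: 13.4
tcp_pos: [0.5303, -0.1167, 0.2146]
orientation: [0.571, -0.274, 0.746, 0.206]
wrist_force: [-1.3, -0.8, -1.5]
finger_gap: 0.0595
grip_force: 44.3
```

```bash
cat > g.py <<'E'
from k import *
Q.append([-.212,.368,-.933,-.208,.911,-.988]);P.append([.5542,.205,.0488]); Q.append([-.962,.348,-.576,.961,1.289,.996]);P.append([.5303,-.1167,.2146])
v,rs=fit(); print(np.round(v,3),np.round(rs*1000,1))
st(); q=env.get_state()['joint_pos']; Rg=ori(58.2,33.0); p=np.array([.5542,.205,.0488])
M,q=check(cur(),T(Rg,p+[0,0,.15]),q,v,'back')
E
python3 g.py | sed 's/np.float64(\([^)]*\))/\1/g'
```

```text
[0.    0.08  0.233 0.519 0.056 0.409 0.14  0.3  ] [ 0.1 -0.1  0.1  0.1 -0.1 -0.1 -0.   0.1  0.1  0.   0.1  0.1  0.  -0.
 -0.3]
13.4 q [-0.962  0.348 -0.576  0.961  1.289 -1.903] tcp [ 0.5303 -0.1167  0.2146] az 40.0 pitch 15.3 F [-1.3 -0.8 -1.5] gap 0.0595 grip 44.3
## back
9 x [-0.039, 0.088, 0.108, -0.0103, 0.0108, -0.0044] turn 25.2
 path [0.538, -0.081, 0.217] [0.55, -0.01, 0.218] [0.557, 0.062, 0.215] [0.558, 0.134, 0.208] [0.555, 0.205, 0.197] end [0.5547 0.2053 0.1975] rot err deg 0.07
  ikerr 0.0 jstep 0.72 qend [-0.21  0.06 -0.77  0.27  0.91 -0.99]
```

>>> jog_arm:
  increments:
    - [[-0.039,0.088,0.108,-0.0103,0.0108,-0.0044,255],[-0.039,0.088,0.108,-0.0103,0.0108,-0.0044,255],[-0.039,0.088,0.108,-0.0103,0.0108,-0.0044,255],[-0.039,0.088,0.108,-0.0103,0.0108,-0.0044,255],[-0.039,0.088,0.108,-0.0103,0.0108,-0.0044,255],[-0.039,0.088,0.108,-0.0103,0.0108,-0.0044,255],[-0.039,0.088,0.108,-0.0103,0.0108,-0.0044,255],[-0.039,0.088,0.108,-0.0103,0.0108,-0.0044,255],[-0.039,0.088,0.108,-0.0103,0.0108,-0.0044,255],[0,0,0,0,0,0,255]]

```text
clock: 14.4
tcp_pos: [0.5535, 0.2094, 0.1993]
orientation: [0.416, -0.427, 0.767, 0.236]
wrist_force: [0.2, -1.1, -2.1]
finger_gap: 0.0598
grip_force: 44.3
```

```bash
cat > g2.py <<'E'
from k import *
Q.append([-.212,.368,-.933,-.208,.911,-.988]);P.append([.5542,.205,.0488]); Q.append([-.962,.348,-.576,.961,1.289,.996]);P.append([.5303,-.1167,.2146])
v,rs=fit(); st(); q=env.get_state()['joint_pos']; Rg=ori(58.2,33.0); p=np.array([.5542,.205,.0488])
M,q=check(cur(),T(Rg,p),q,v,'place')
c=cams.read_camera('top')
for k in range(5):
    r=spotter.landmark_of(f'lump{k}_mid','top'); print(k,[(round(x['conf'],2),np.round(x['uv']),np.round(atz(c,x['uv'],.08)-[.521,-.168,0],3)) for x in r[:2]])
a=cv2.resize(c['pixels'][195:255,290:355,::-1],(430,400),interpolation=cv2.INTER_CUBIC);b=cv2.resize(c['pixels'][190:250,170:225,::-1],(367,400),interpolation=cv2.INTER_CUBIC)
cv2.imwrite('pics/t6.png',np.hstack([a,b]))
E
python3 g2.py | sed 's/np.float64(\([^)]*\))/\1/g'
```

```text
14.4 q [-0.205  0.062 -0.765  0.265  0.913 -0.983] tcp [0.5535 0.2094 0.1993] az 58.7 pitch 32.9 F [ 0.2 -1.1 -2.1] gap 0.0598 grip 44.3
## place
4 x [0.128, -0.003, 0.079, 0.0006, 0.0002, -0.0002] turn 0.5
 path [0.554, 0.208, 0.162] [0.554, 0.207, 0.124] [0.554, 0.206, 0.087] [0.554, 0.205, 0.049] end [0.5539 0.2053 0.0489] rot err deg 0.04
  ikerr 0.0 jstep 0.55 qend [-0.21  0.37 -0.93 -0.21  0.91 -0.99]
0 [(0.53, array([327., 220.]), array([ 0.02 , -0.023,  0.08 ])), (0.38, array([330., 236.]), array([-0.029, -0.031,  0.08 ]))]
1 [(0.4, array([326., 219.]), array([ 0.024, -0.019,  0.08 ]))]
2 [(0.44, array([334., 229.]), array([-0.006, -0.042,  0.08 ]))]
3 [(0.72, array([216., 152.]), array([0.235, 0.309, 0.08 ])), (0.53, array([330., 219.]), array([ 0.025, -0.031,  0.08 ]))]
4 [(0.48, array([325., 226.]), array([ 0.003, -0.015,  0.08 ]))]
```

View pics/t6.png

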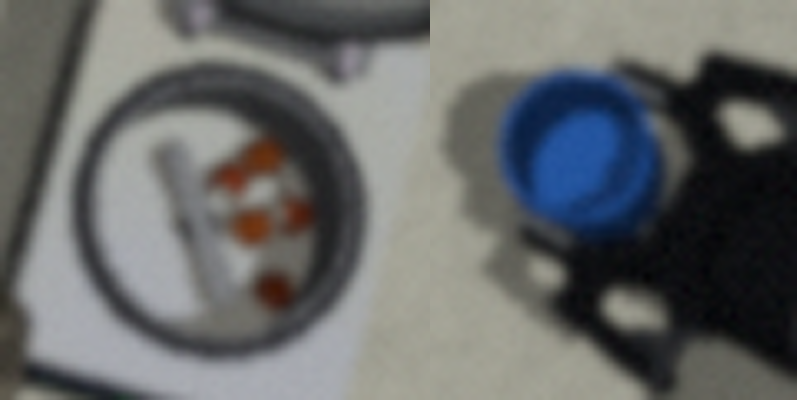

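All five lumps lie in the bowl (crop (262,153), (233,175), (297,213), (252,225), (272,290)), and the beaker's inside is empty. Placing the beaker.

>>> jog_arm:
  increments:
    - [[0.128,-0.003,0.079,0.0006,0.0002,-0.0002,255],[0.128,-0.003,0.079,0.0006,0.0002,-0.0002,255],[0.128,-0.003,0.079,0.0006,0.0002,-0.0002,255],[0.06,-0.003,0.038,0.0006,0.0002,-0.0002,255],[0.032,0,0.02,0,0,0,255],[0.016,0,0.01,0,0,0,255],[0.016,0,0.01,0,0,0,255],[0,0,0,0,0,0,255],[0,0,0,0,0,0,255]]

```text
clock: 15.6
tcp_pos: [0.5562, 0.2013, 0.0504]
orientation: [0.418, -0.424, 0.77, 0.23]
wrist_force: [-0.8, -0.3, -1.5]
finger_gap: 0.0596
grip_force: 44.3
```

```bash
python3 -c "from p import *;st()"
```

```text
15.6 q [-0.218  0.365 -0.932 -0.207  0.91  -0.987] tcp [0.5562 0.2013 0.0504] az 57.7 pitch 33.0 F [-0.8 -0.3 -1.5] gap 0.0596 grip 44.3
```

>>> jog_arm:
  increments:
    - [[0.003,0,0.002,0,0,0,255],[0.003,0,0.002,0,0,0,255],[0,0,0,0,0,0,255],[0,0,0,0,0,0,255]]

```text
clock: 16.0
tcp_pos: [0.5562, 0.2017, 0.0488]
orientation: [0.418, -0.424, 0.769, 0.231]
wrist_force: [-0.4, -0.2, 2.6]
finger_gap: 0.0592
grip_force: 44.4
```

>>> jog_arm:
  increments:
    - [[0,0,0,0,0,0,100],[0,0,0,0,0,0,60],[0,0,0,0,0,0,0],[0,0,0,0,0,0,0],[0,0,0,0,0,0,0],[0,0,0,0,0,0,0],[0,0,0,0,0,0,0]]

```text
clock: 16.7
tcp_pos: [0.5556, 0.2016, 0.0479]
orientation: [0.417, -0.424, 0.77, 0.231]
wrist_force: [0.9, 0.5, 0.4]
finger_gap: 0.0852
grip_force: 0.0
```

```bash
cat > g3.py <<'E'
from k import *
Q.append([-.212,.368,-.933,-.208,.911,-.988]);P.append([.5542,.205,.0488]); Q.append([-.962,.348,-.576,.961,1.289,.996]);P.append([.5303,-.1167,.2146])
v,rs=fit(); st(); q=env.get_state()['joint_pos']
c=cams.read_camera('wrist'); r=spotter.landmark_of('beaker','wrist'); print([(x['conf'],x['uv']) for x in r])
A=cur(); B=A.copy(); B[2,3]+=.15
M,q=check(A,B,q,v,'up')
mx=np.array([.949,-.315]); W=lambda x,z: np.r_[np.array([.521,-.168])+mx*x,z]
Rv=ori(-18.3,90)
M,q=check(M,T(ori(20,70),[.60,.06,.42]),q,v,'mid')
M,q=check(M,T(Rv,W(.160,.42)),q,v,'above')
M,q=check(M,T(Rv,W(.160,.285)),q,v,'behind')
for th in np.arange(1.75,-.01,-.25):
    rho=.150+.013*(1.75-th)/1.75
    E=np.array([.08-rho*np.cos(th)+.007*np.sin(th)+.011, .142+rho*np.sin(th)+.007*np.cos(th)])
    q,e=ik(v,W(*E),Rv,q); print(round(th,2),np.round(E,4),round(e,4),np.round(q,2))
E
python3 g3.py | sed 's/np.float64(\([^)]*\))/\1/g'
```

```text
16.7 q [-0.218  0.37  -0.934 -0.213  0.909 -0.987] tcp [0.5556 0.2016 0.0479] az 57.8 pitch 33.0 F [0.9 0.5 0.4] gap 0.0852 grip 0.0
[(0.94, [257.7, 160.5])]
## up
4 x [-0.126, 0.0, -0.082, 0.0, 0.0, 0.0] turn 0.0
 path [0.556, 0.202, 0.086] [0.556, 0.202, 0.123] [0.556, 0.201, 0.161] [0.556, 0.201, 0.198] end [0.5557 0.2014 0.1983] rot err deg 0.0
  ikerr 0.0 jstep 0.55 qend [-0.22  0.06 -0.77  0.26  0.91 -0.99]
## mid
7 x [-0.06, -0.069, -0.123, 0.019, 0.0282, 0.0238] turn 52.3
 path [0.561, 0.177, 0.228] [0.566, 0.154, 0.258] [0.572, 0.133, 0.289] [0.578, 0.113, 0.321] [0.584, 0.094, 0.354] [0.591, 0.077, 0.387] [0.599, 0.06, 0.421] end [0.5995 0.0603 0.421 ] rot err deg 0.06
  ikerr 0.0 jstep 0.88 qend [-0.11  0.1   0.17  1.33  0.15 -0.43]
## above
12 x [-0.021, -0.096, 0.002, 0.0031, 0.0089, 0.0175] turn 43.1
 path [0.612, 0.04, 0.422] [0.645, -0.027, 0.424] [0.665, -0.097, 0.424] [0.674, -0.171, 0.422] end [ 0.6732 -0.2196  0.4213] rot err deg 0.12
  ikerr 0.04 jstep 0.79 qend [-0.43  0.74  1.23  2.03  0.   -0.11]
## behind
6 x [0.001, 0.001, 0.091, 0.0, 0.0001, 0.0001] turn 0.1
 path [0.673, -0.219, 0.399] [0.673, -0.219, 0.376] [0.673, -0.219, 0.353] [0.673, -0.218, 0.33] [0.673, -0.218, 0.308] [0.672, -0.218, 0.285] end [ 0.6724 -0.2177  0.2848] rot err deg 0.04
  ikerr 0.003 jstep 0.88 qend [-0.43  0.6   0.63  1.6   0.   -0.11]
1.75 [0.1246 0.2884] 0.0 [-0.43  0.52  0.49  1.55 -0.   -0.11]
1.5 [0.0872 0.294 ] 0.0 [-0.44  0.43  0.37  1.51 -0.   -0.12]
1.25 [0.0492 0.2901] 0.0 [-0.45  0.35  0.24  1.46 -0.   -0.13]
1.0 [0.0128 0.2767] 0.0 [-0.46  0.28  0.11  1.4  -0.   -0.14]
0.75 [-0.0194  0.2544] 0.0 [-0.46  0.22 -0.03  1.33 -0.   -0.14]
0.5 [-0.0454  0.2245] 0.0 [-0.47  0.17 -0.15  1.24 -0.   -0.15]
0.25 [-0.0634  0.1886] 0.0 [-0.48  0.16 -0.26  1.15 -0.   -0.16]
0.0 [-0.072  0.149] 0.0 [-0.48  0.17 -0.35  1.05 -0.   -0.16]
```

>>> jog_arm:
  increments:
    - [[-0.063,0,-0.041,0,0,0,0],[-0.126,0,-0.082,0,0,0,0],[-0.126,0,-0.082,0,0,0,0],[-0.126,0,-0.082,0,0,0,0],[-0.063,0,-0.041,0,0,0,0],[-0.06,-0.069,-0.123,0.019,0.0282,0.0238,255],[-0.06,-0.069,-0.123,0.019,0.0282,0.0238,255],[-0.06,-0.069,-0.123,0.019,0.0282,0.0238,255],[-0.06,-0.069,-0.123,0.019,0.0282,0.0238,255],[-0.06,-0.069,-0.123,0.019,0.0282,0.0238,255],[-0.06,-0.069,-0.123,0.019,0.0282,0.0238,255],[-0.06,-0.069,-0.123,0.019,0.0282,0.0238,255],[0,0,0,0,0,0,255],[0,0,0,0,0,0,255]]
  force: 30

```text
clock: 18.2
tcp_pos: [0.6006, 0.0607, 0.4216]
orientation: [0.172, -0.172, 0.97, 0.03]
wrist_force: [-0.7, 0.0, -0.5]
finger_gap: -0.0004
grip_force: 0.0
```

```bash
cat > g4.py <<'E'
from k import *
Q.append([-.212,.368,-.933,-.208,.911,-.988]);P.append([.5542,.205,.0488]); Q.append([-.962,.348,-.576,.961,1.289,.996]);P.append([.5303,-.1167,.2146])
v,rs=fit(); st(); q=env.get_state()['joint_pos']
c=cams.read_camera('side'); im=c['pixels']
r=spotter.cut_out('beaker','side')[0]['region']; ys,xs=np.nonzero(r); (cx,cy),(w,h),an=cv2.minAreaRect(np.c_[xs,ys].astype(np.float32)); print('beaker',cx,cy,w,h,an,'base at',np.round(atz(c,(cx,cy),.0425),3))
mx=np.array([.949,-.315]); W=lambda x,z: np.r_[np.array([.521,-.168])+mx*x,z]
Rv=ori(-18.3,90)
M,q=check(cur(),T(Rv,W(.155,.385)),q,v,'above')
M,q=check(M,T(Rv,W(.155,.288)),q,v,'behind')
E
python3 g4.py | sed 's/np.float64(\([^)]*\))/\1/g'
```

```text
18.2 q [-0.109  0.096  0.175  1.331  0.153 -0.435] tcp [0.6006 0.0607 0.4216] az 20.0 pitch 69.8 F [-0.7  0.  -0.5] gap -0.0004 grip 0.0
beaker 247.0 188.5 29.0 16.0 90.0 base at [0.551 0.185 0.043]
## above
8 x [-0.024, -0.144, 0.019, 0.0047, 0.0133, 0.0263] turn 43.0
 path [0.618, 0.029, 0.416] [0.648, -0.038, 0.409] [0.665, -0.108, 0.4] [0.67, -0.181, 0.39] end [ 0.6679 -0.2175  0.3852] rot err deg 0.05
  ikerr 0.0 jstep 0.74 qend [-0.43  0.7   1.06  1.93  0.   -0.11]
## behind
3 x [-0.0, 0.001, 0.13, -0.0, -0.0, 0.0001] turn 0.0
 path [0.668, -0.217, 0.353] [0.668, -0.217, 0.32] [0.668, -0.217, 0.288] end [ 0.6681 -0.2168  0.2877] rot err deg 0.03
  ikerr 0.0 jstep 0.87 qend [-0.43  0.59  0.62  1.6  -0.   -0.11]
```

>>> jog_arm:
  increments:
    - [[-0.024,-0.144,0.019,0.0047,0.0133,0.0263,255],[-0.024,-0.144,0.019,0.0047,0.0133,0.0263,255],[-0.024,-0.144,0.019,0.0047,0.0133,0.0263,255],[-0.024,-0.144,0.019,0.0047,0.0133,0.0263,255],[-0.024,-0.144,0.019,0.0047,0.0133,0.0263,255],[-0.024,-0.144,0.019,0.0047,0.0133,0.0263,255],[-0.024,-0.144,0.019,0.0047,0.0133,0.0263,255],[-0.024,-0.144,0.019,0.0047,0.0133,0.0263,255],[0,0,0,0,0,0,255],[0,0,0.098,0,0,0,255],[0,0,0.098,0,0,0,255],[0,0,0.098,0,0,0,255],[0,0,0.098,0,0,0,255],[0,0,0,0,0,0,255]]

```text
clock: 19.7
tcp_pos: [0.6657, -0.216, 0.2846]
orientation: [-0.003, 0.159, 0.987, 0.001]
wrist_force: [-0.7, -0.0, -0.7]
finger_gap: -0.0002
grip_force: 0.0
```

```bash
cat > g5.py <<'E'
from p import *
st()
c=cams.read_camera('side'); cv2.imwrite('pics/s7.png',cv2.resize(c['pixels'][130:310,180:360,::-1],(600,600),interpolation=cv2.INTER_CUBIC))
mx=np.array([.949,-.315]); W=lambda x,z: np.r_[np.array([.521,-.168])+mx*x,z]
A=cur(); Rv=ori(-18.3,90); print('rot err',R.from_matrix(A[:3,:3].T@Rv).as_rotvec())
p=A[:3,3]
for th in np.linspace(1.75,.1,12):
    rho=.150+.013*(1.75-th)/1.75
    E=W(.08-rho*np.cos(th)+.007*np.sin(th)+.011,.142+rho*np.sin(th)+.007*np.cos(th))
    print(round(th,2),np.round(A[:3,:3].T@(E-p)/.25,3)); p=E
E
python3 g5.py
```

```text
19.7 q [-4.290e-01  5.930e-01  6.090e-01  1.594e+00  1.000e-03 -1.100e-01] tcp [ 0.6657 -0.216   0.2846] az 147.9 pitch 89.6 F [-0.7 -0.  -0.7] gap -0.0002 grip 0.0
rot err [ 0.00113206 -0.00308096  0.00091352]
1.75 [ 0.116  0.001 -0.003]
1.6 [ 0.089  0.    -0.018]
1.45 [ 0.091  0.    -0.004]
1.3 [0.091 0.    0.01 ]
1.15 [0.09  0.    0.023]
1.0 [0.086 0.    0.037]
0.85 [0.08 0.   0.05]
0.7 [0.072 0.    0.062]
0.55 [0.062 0.    0.072]
0.4 [0.051 0.    0.081]
0.25 [ 0.039 -0.     0.089]
0.1 [ 0.025 -0.     0.094]
```

View pics/s7.png

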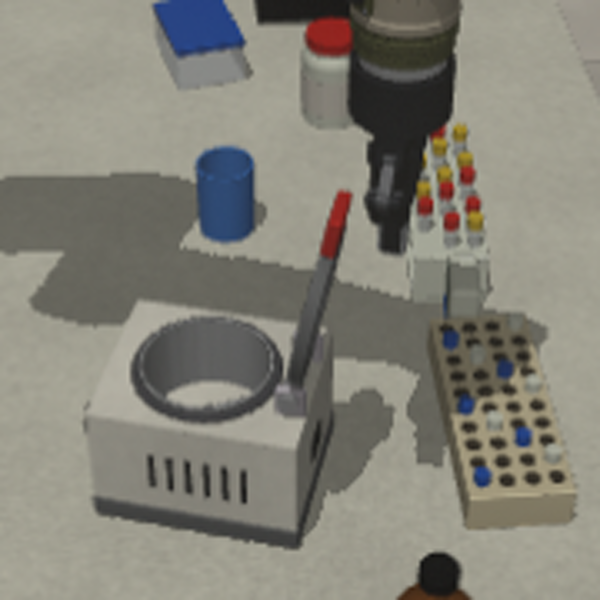

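The fingers are behind the tab (tip at crop (393,250), tab at (335,225)), and the beaker stands upright at (226,195). Pushing the lid along its arc.

>>> jog_arm:
  increments:
    - [[0.058,0,-0.002,0,0,0,255],[0.058,0,-0.002,0,0,0,255],[0.045,0,-0.009,0,0,0,255],[0.045,0,-0.009,0,0,0,255],[0.045,0,-0.002,0,0,0,255],[0.045,0,-0.002,0,0,0,255],[0.045,0,0.005,0,0,0,255],[0.045,0,0.005,0,0,0,255],[0.045,0,0.012,0,0,0,255],[0.045,0,0.012,0,0,0,255],[0,0,0,0,0,0,255]]

```text
clock: 20.85
tcp_pos: [0.5564, -0.1809, 0.2901]
orientation: [0.004, 0.159, 0.987, -0.001]
wrist_force: [2.8, -1.5, 3.1]
finger_gap: 0.0004
grip_force: 1.9
```

```bash
cat > g6.py <<'E'
from p import *
import sys
st()
mx=np.array([.949,-.315]); W=lambda x,z: np.r_[np.array([.521,-.168])+mx*x,z]
A=cur(); p=A[:3,3]; d=p-np.array([.521,-.168,0]); print('mill x,y,z',d[:2]@mx,d[:2]@[.315,.949],d[2])
for th in np.arange(float(sys.argv[1]),.05,-.15):
    rho=.150+.013*(1.75-th)/1.75
    E=W(.08-rho*np.cos(th)+.007*np.sin(th)+.011,.142+rho*np.sin(th)+.007*np.cos(th))
    print(round(th,2),np.round(A[:3,:3].T@(E-p)/.25,3)); p=E
c=cams.read_camera('side'); cv2.imwrite('pics/s8.png',cv2.resize(c['pixels'][130:310,180:360,::-1],(600,600),interpolation=cv2.INTER_CUBIC))
r=spotter.landmark_of('lid_tab','side'); print([(x['conf'],x['uv'],) for x in r])
for th in (1.3,1.15,1.0,.85,.5,.1,.0): print(th,proj(c,W(.08-.16*np.cos(th)+.007*np.sin(th),.142+.16*np.sin(th)+.007*np.cos(th))))
E
python3 g6.py 1.0
```

```text
20.85 q [-0.452  0.319  0.197  1.441  0.    -0.133] tcp [ 0.5564 -0.1809  0.2901] az -25.0 pitch 89.5 F [ 2.8 -1.5  3.1] gap 0.0004 grip 1.9
mill x,y,z 0.03766639542706545 -0.0011186709351481562 0.2901271365285401
1.0 [0.1   0.005 0.053]
0.85 [0.08  0.    0.049]
0.7 [0.073 0.    0.061]
0.55 [0.063 0.    0.071]
0.4 [0.052 0.    0.081]
0.25 [0.04  0.    0.088]
0.1 [0.026 0.    0.094]
[(0.62, [248.6, 196.9]), (0.5, [266.0, 237.3])]
1.3 [255.62599561 193.87543618]
1.15 [247.21641927 194.8204762 ]
1.0 [239.46542764 196.8229133 ]
0.85 [232.55953103 199.80256742]
0.5 [220.51256231 209.93164919]
0.1 [214.71277525 225.1639887 ]
0.0 [214.62999382 229.28340901]
```

>>> jog_arm:
  increments:
    - [[0.05,0,0.026,0,0,0,255],[0.05,0,0.027,0,0,0,255],[0.04,0,0.025,0,0,0,255],[0.04,0,0.025,0,0,0,255],[0.036,0,0.03,0,0,0,255],[0.036,0,0.031,0,0,0,255],[0.032,0,0.035,0,0,0,255],[0.032,0,0.036,0,0,0,255],[0.026,0,0.04,0,0,0,255],[0.026,0,0.04,0,0,0,255],[0.02,0,0.044,0,0,0,255],[0.02,0,0.044,0,0,0,255],[0.013,0,0.047,0,0,0,255],[0.013,0,0.047,0,0,0,255],[0,0,0,0,0,0,255]]

```text
clock: 22.45
tcp_pos: [0.4561, -0.148, 0.1642]
orientation: [0.004, 0.159, 0.987, -0.001]
wrist_force: [3.3, -2.8, 6.7]
finger_gap: 0.0002
grip_force: 3.6
```

```bash
python3 g6.py 0.1
```

```text
22.45 q [-4.82e-01  1.55e-01 -3.26e-01  1.08e+00  1.00e-03 -1.63e-01] tcp [ 0.4561 -0.148   0.1642] az -22.4 pitch 89.5 F [ 3.3 -2.8  6.7] gap 0.0002 grip 3.6
mill x,y,z -0.06789531388305267 -0.0014342478553110724 0.16424437712442697
0.1 [ 0.007  0.006 -0.004]
[(0.92, [212.2, 227.3])]
1.3 [255.62599561 193.87543618]
1.15 [247.21641927 194.8204762 ]
1.0 [239.46542764 196.8229133 ]
0.85 [232.55953103 199.80256742]
0.5 [220.51256231 209.93164919]
0.1 [214.71277525 225.1639887 ]
0.0 [214.62999382 229.28340901]
```

>>> jog_arm:
  increments:
    - [[0.006,0,0.02,0,0,0,255],[0.004,0,0.02,0,0,0,255],[0,0,0.012,0,0,0,255],[0,0,0,0,0,0,255]]

```text
clock: 22.95
tcp_pos: [0.4547, -0.1475, 0.1524]
orientation: [0.005, 0.159, 0.987, -0.001]
wrist_force: [4.3, -1.7, 7.3]
finger_gap: -0.0
grip_force: 3.8
```

>>> jog_arm:
  increments:
    - [[0,0,0.006,0,0,0,255],[0,0,0,0,0,0,255]]

```text
clock: 23.15
tcp_pos: [0.4546, -0.1475, 0.151]
orientation: [0.005, 0.159, 0.987, -0.001]
wrist_force: [4.0, -2.5, 8.2]
finger_gap: 0.0002
grip_force: 3.8
```

>>> jog_arm:
  increments:
    - [[0,0,0.006,0,0,0,255],[0,0,0,0,0,0,255]]

```text
clock: 23.35
tcp_pos: [0.4546, -0.1475, 0.1495]
orientation: [0.005, 0.159, 0.987, -0.001]
wrist_force: [4.2, -1.8, 8.0]
finger_gap: 0.0001
grip_force: 3.9
```

>>> jog_arm:
  increments:
    - [[0,0,0.004,0,0,0,255],[0,0,0,0,0,0,255]]

```text
clock: 23.55
tcp_pos: [0.4546, -0.1475, 0.1489]
orientation: [0.005, 0.159, 0.987, -0.001]
wrist_force: [2.8, -2.6, 10.4]
finger_gap: -0.0
grip_force: 4.8
```

>>> jog_arm:
  increments:
    - [[0,0,0.002,0,0,0,255],[0,0,0,0,0,0,255],[0,0,0,0,0,0,255]]

```text
clock: 23.85
tcp_pos: [0.4546, -0.1475, 0.1487]
orientation: [0.005, 0.159, 0.987, -0.001]
wrist_force: [3.7, -0.5, 11.8]
finger_gap: 0.0
grip_force: 5.9
```

>>> jog_arm:
  increments:
    - [[0,0,0.004,0,0,0,255],[0,0,0,0,0,0,255],[0,0,0,0,0,0,255],[0,0,0,0,0,0,255]]

```text
clock: 24.25
tcp_pos: [0.4546, -0.1475, 0.1484]
orientation: [0.005, 0.159, 0.987, -0.001]
wrist_force: [1.2, 0.3, 16.6]
finger_gap: -0.0002
grip_force: 8.3
```

```bash
cat > g7.py <<'E'
from p import *
st()
c=cams.read_camera('side'); a=cv2.resize(c['pixels'][150:300,180:330,::-1],(400,400),interpolation=cv2.INTER_CUBIC)
t=cams.read_camera('top'); b=cv2.resize(t['pixels'][160:280,180:360,::-1],(400,267),interpolation=cv2.INTER_CUBIC)
o=np.zeros((400,800,3),np.uint8); o[:,:400]=a; o[:267,400:]=b; cv2.imwrite('pics/f9.png',o); st()
E
python3 g7.py
```

```text
24.25 q [-4.820e-01  1.620e-01 -3.600e-01  1.038e+00  1.000e-03 -1.640e-01] tcp [ 0.4546 -0.1475  0.1484] az -23.7 pitch 89.4 F [ 1.2  0.3 16.6] gap -0.0002 grip 8.3
24.35 q [-4.820e-01  1.620e-01 -3.600e-01  1.038e+00  1.000e-03 -1.640e-01] tcp [ 0.4546 -0.1475  0.1483] az -23.8 pitch 89.4 F [ 0.4 -1.5 16. ] gap 0.0002 grip 8.3
```

View pics/f9.png

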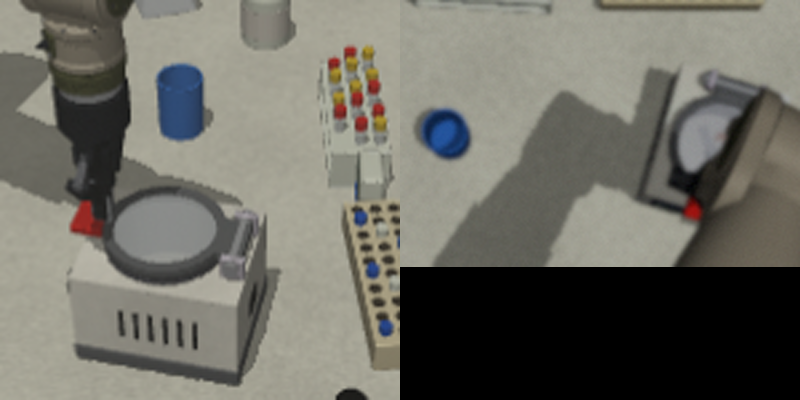

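The side crop shows the lid lying level and shut, with the fingers on the tab at about (95,215), and the beaker upright and free at (180,100). The fingers press with a steady 16 N, so I'm handing in.

```bash
python3 -c "from h import *;print(ticket.hand_in())"
```

```text
the job is handed in; nothing more can be done
None
```

I handed the job in with all five lumps in the bowl, the empty beaker upright and released on the bench, and the mill lid held shut at about 16 N; the hand-in returned no verdict.

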